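# Set a copper strip over the plate edge for bending

### The job

Set the wide copper strip ready for bending: push it flat across the steel plate with the fingertips until its long side lies against the stop bar and its scribed bend line lies right over the plate's left-hand edge (as the robot sees it), with the tab beyond the line hanging over. Only push it, never lift or tip it; leave it lying there and leave the tools and other pieces around it where they are.

Things in the scene. Friction and masses are not known exactly. Their poses are not given: they have to be found in the camera images.
- plate: Steel fixture plate, fixed, dotted with flush dark holes; flat top 50 mm above the bench. Origin on the bench; its x points away from the robot, y to the robot's left, z up; the top spans x -150 to +190 mm and y -180 to +180 mm. The strip is bent over the left-hand edge at y = +180 mm, with free air beyond.
- stop_bar (a point): Stop bar: dark steel, 30 mm wide, 16 mm high (26 mm at its two screws), bolted on the plate, running along plate y from -135 to +165 mm. This point is on its straight robot-side face, at its foot: plate x +90, y 0, z +50 mm; axes as the plate's. The face is square to the left-hand edge.
- bend_edge (a point): Point on the plate's left-hand top edge where the middle of the bend line belongs: plate x +45, y +180, z +50 mm; axes as the plate's.
- strip: Loose flat copper strip, 90 mm (its x) by 180 mm (its y) by 5 mm thick, 0.5 to 0.95 kg, sliding easily (friction about 0.35), lying flat on the plate between the robot and the stop bar, turned at most 15 degrees from the plate's axes. Origin at the centre of its underside; the tab end with two small rivet holes is its +y end (left), and its +x long side belongs against the stop bar.
- bend_line (a point): Middle of the dark scribed bend line, on the strip's top face: strip x 0, y +50, z +5 mm. The line runs across the strip along its x, 40 mm from the tab end, between two small notches in the long sides.
- side_front (a point): Point on the strip's +x long side level with the bend line: strip x +45, y +50, z +2.5 mm.
- side_rear (a point): Corner of the strip's +x long side at the end away from the tab: strip x +45, y -90, z +2.5 mm.
- collar: Bystander: turned steel collar standing on the plate near its robot-side left corner, 46 mm across with a 26 mm bore, 36 mm high; origin at the centre of its underside.
- offcut: Bystander: plain copper offcut without any line or holes, 50 x 110 x 5 mm, lying flat on the plate behind the stop bar; origin at the centre of its underside.
- pliers: Bystander: locking pliers lying flat on the bench to the right of the plate, about 205 x 65 x 17 mm, jaws along its +x; origin on the bench near the middle.
- hammer: Bystander: ball-peen hammer lying on the bench to the right of the plate, farther out, 310 mm long, 30 mm high; origin on the bench near the middle of the handle, head along its +x.
- mallet: Bystander: wooden mallet lying on the bench to the left of the plate, 320 mm long, head 68 mm across and 100 mm long; origin on the bench below the handle's middle, head along its +x.
- square: Bystander: engineer's square lying flat on the bench to the right of the plate, stock 100 x 18 x 14 mm, blade 130 mm; origin on the bench near the stock.
- scriber: Bystander: steel scriber lying on the bench to the left of the plate, 130 mm long, 12 mm thick at most; origin on the bench near the middle.
Mind the look-alikes: they are no part of the job. What is shaped like the strip but pink is not meant.

How it is judged:
By the outcome, as a careful person would: the job done as asked, in the order asked, and still so for the second after the job is handed in, with the robot touching nothing.
It also fails if it takes over 58 s, if anything falls off the work surface, if the arm or the gripper's body presses on something with over 40 N, if the wrist force passes 120 N, or if a joint passes its speed limit or range.

### The arm

A 6-joint arm with a two-finger parallel gripper is mounted at the origin on the work surface. World frame = base frame: x ahead of the robot, y to its left, z up, the work surface at z = 0. Lengths are in mm, angles in rad, forces in N, time in s.
With the tool pointing down it reaches from about 300 to 775 mm from the base axis. Payload 14.6 kg.
Tool frame: the origin (TCP) lies midway between the tips of the shut fingers; the grasp point (between the pads) lies 19 mm behind it (manip.hold_point_z is the distance from the TCP to the grasp point, in mm); z points along the fingers, y is the direction in which the jaws open and shut (so a half turn about z gives the same grasp; the last joint's range is limited). The gripper opens to 94 mm and grips with 3 to 60 N. Pads are 16 mm wide; open, the fingers measure 119 mm over their backs; the gripper's body (75 mm by 177 mm) begins 78 mm behind the grasp point.
Start: joints at [1.164, 0.3, 1.521, -0, 1.321, -0.067], TCP at [183.311, 518.542, 179.546] pointing down, gripper open.
Joint ranges: [-3.03, 3.03], [-0.79, 2.21], [0.23, 2.52], [-1.04, 4.18], [0, 3.07], [-2.55, 2.55]. Speed limits (rad/s): [2.22, 2.22, 2.57, 3.14, 3.14, 3.14].

### API

Orientations are given as [roll, pitch, yaw] about the fixed x, y, z axes, in that order (R = Rz(yaw) Ry(pitch) Rx(roll)).
In Python, from cell import manip gives the robot as it stands.
- The arm moves only by the shell command python3 -m crank 'ROWS' [OPENING] [FORCE]. ROWS is JSON, a list of rows, each an object with "offset": the shift along the world's x, y, z in m, a list of three; "spin": the turn about the world's z in degrees. In form: [{"offset": [dx, dy, dz], "spin": spin}, ...]. A call has exactly 8 rows; each row is the pose to reach, as a shift and turn from the pose measured when the call began; what a row does not reach only later rows make up. A row lasts 1/12 s, in which the tool goes at most 41.7 mm and 7.16 degrees, less where a joint would pass 70% of its speed; a pose out of reach is approached as far as the arm can. A call with a gripper value outside its range is refused whole. OPENING is the opening, from 0 (shut) to 1 (fully open), set as the call begins (- or left out, the last holds). The fingers move at their own pace and stop on an object; FORCE is the grip in N (left out, the last holds). Time passes only in rows, so rows that repeat a pose let the fingers close, or fill a call up. It gives the time, the measured TCP pose, the force and the opening at its end, in the units of the state.
- manip.read_state(): the state, without advancing time (a new reading comes with each control period).
- manip.camera(name): name is "side" or "top"; returns a dict with "pixels" (400x640x3 uint8, red, green, blue), "fx", "fy", "cx", "cy" (pixels), "k1" (the pictures are not rectified: a ray, as slopes to the right and down, at radius r is drawn at 1 + k1 r^2 times it, then the intrinsics apply), "extrinsics" (4x4, takes a point from world to camera coordinates). Camera axes: x right, y down, z forward; pixel columns grow to the right and rows downward; lengths in mm; the calibration is good to about 2 mm. A picture is of the moment at which its call begins. There is no depth.
- manip.sign_off(): hands the job in, once; it reports no verdict.
Trained networks look in a picture, given as the dict that the camera call returned (one of the last four; its "shot" number tells which), for a name from the list of things; names that differ only in an ending like _2 or _b are one class to them, and where a whole thing is asked for, a point or a joint stands for the part that bears it (a point fixed in the world has none). Each returns a list of dicts, best first, with "conf" (0 to 1); they miss things now and then, are a little off and sometimes report something else, mostly with a low value. They report only what shows in the picture. A call takes as long as a camera call. They do not tell look-alikes from the thing itself.
- manip.search_frame(picture, name): "location" ([x, y, z] in mm, in world coordinates, good to about 4 mm: the middle of the surface that is visible of it).
- manip.masks_of(picture, name): "mask" (400x640 bool, what is visible of it).
The state is a dict: "clock": time; "joints": joint angles; "qd": joint speeds; "effort": joint torques, N m; "eef_pos": TCP position; "eef_rot": TCP orientation; "wrist_force": force on the tool from outside, world axes, zero at the start; "moment": the same for the moment, N m; "finger_gap": finger opening in mm.
Only numpy, scipy, OpenCV 4.12 (cv2) and the standard library are available. Lean on these libraries where they do the work, as an engineer would, in place of code of your own. Each camera call takes 0.05 s, during which the arm holds its last target. There are 200 camera calls.

## Working session

There is one attempt and no reset: what is moved stays moved. The work goes in short steps, Python scripts to look and compute and a shell command to move; the robot and the scene stay as the last step left them, time stands still between calls to the robot, and variables do not carry over. Pictures are saved under pics/ and viewed, about 8 in all and at most 12, crops included, and the job is handed in when it is done.

```bash
mkdir -p pics; ls; python3 - <<'E'
from cell import manip
import cv2,numpy as np
s=manip.read_state();print(s['clock'],s['eef_pos'],s['eef_rot'],s['finger_gap'])
for n in ("top","side"):
    c=manip.camera(n);cv2.imwrite(f"pics/{n}0.png",c["pixels"][:,:,::-1])
    print(n,c["fx"],c["fy"],c["cx"],c["cy"],c["k1"],np.round(c["extrinsics"],4).tolist())
    for o in ("strip","plate","collar","bend_line","side_front","side_rear","stop_bar","bend_edge","offcut"):
        print(o,[(np.round(d["location"],1).tolist(),round(d["conf"],2)) for d in manip.search_frame(c,o)][:3])
E
```

```text
pics
0.0 [183.2129845  518.28801041 179.00066845] [-3.14046193e+00 -8.59021374e-05  2.80178553e+00] 94.2746484300367
top 468.55769920865623 468.55769920865623 316.3437212693863 203.70232463837664 -0.05135212164718502 [[-0.0325, -0.9995, 0.0018, -34.6074], [-0.9747, 0.0313, -0.2214, 466.9432], [0.2213, -0.009, -0.9752, 1705.7952], [0.0, 0.0, 0.0, 1.0]]
strip [([559.3, 14.1, 54.4], 0.91), ([167.9, -315.5, 3.2], 0.7)]
plate [([579.1, 16.3, 52.6], 0.59)]
collar [([579.6, 17.9, 49.9], 0.55)]
bend_line [([169.3, -314.6, 6.1], 0.77), ([559.2, 14.2, 56.1], 0.65), ([676.5, -414.9, 7.5], 0.55)]
side_front []
side_rear [([164.7, -312.7, 6.8], 0.95), ([560.1, 15.0, 57.0], 0.8)]
stop_bar [([580.9, 17.5, 48.1], 0.8)]
bend_edge [([581.4, 19.3, 52.0], 0.74), ([500.8, -522.7, 19.9], 0.63)]
offcut [([696.3, 140.5, 53.7], 0.72)]
side 486.1759975074851 486.1759975074851 322.06568330768215 194.13956010872667 0.01616002545035725 [[-0.9813, -0.1925, 0.0086, 425.5395], [-0.1335, 0.6468, -0.7509, 135.4743], [0.1389, -0.7379, -0.6604, 1730.1683], [0.0, 0.0, 0.0, 1.0]]
strip [([557.7, 24.3, 51.5], 0.89), ([190.2, -342.4, 5.1], 0.82)]
plate [([585.6, 61.9, 50.2], 0.86)]
collar [([406.8, 156.4, 76.7], 0.55)]
bend_line [([190.1, -340.4, 4.6], 0.86), ([555.1, 23.7, 58.3], 0.65)]
side_front [([555.3, 21.1, 58.0], 0.68)]
side_rear [([556.9, 21.6, 54.3], 0.85), ([187.6, -343.1, 2.1], 0.58)]
stop_bar [([584.7, 58.6, 50.9], 0.74)]
bend_edge [([584.3, 63.5, 45.4], 0.96), ([612.4, 430.3, 6.2], 0.72)]
offcut [([695.7, 147.7, 52.6], 0.9), ([670.1, -426.7, 7.2], 0.54)]
```

View pics/top0.png

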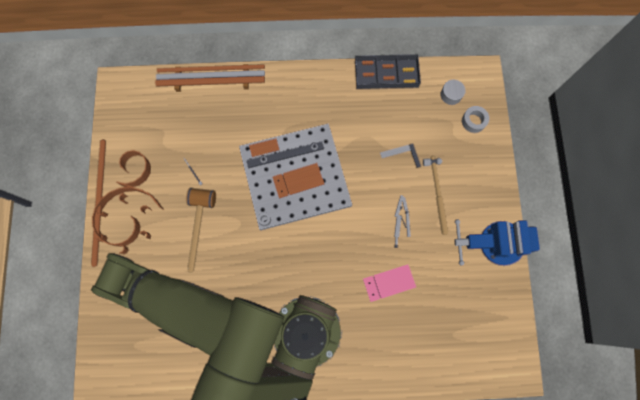

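View pics/side0.png

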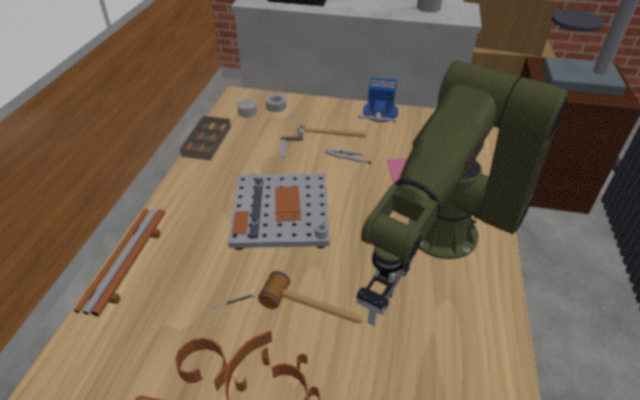

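```bash
cat > h.py <<'E'
import numpy as np,cv2
from cell import manip
def cam(n): return manip.camera(n)
def proj(c,P):
    P=np.atleast_2d(P);E=c["extrinsics"];q=P@E[:3,:3].T+E[:3,3];s=q[:,:2]/q[:,2:]
    s=s*(1+c["k1"]*(s**2).sum(1,keepdims=True))
    return s*[c["fx"],c["fy"]]+[c["cx"],c["cy"]]
def back(c,uv,z):
    uv=np.atleast_2d(np.float64(uv));d=(uv-[c["cx"],c["cy"]])/[c["fx"],c["fy"]];s=d.copy()
    for _ in range(10): s=d/(1+c["k1"]*(s**2).sum(1,keepdims=True))
    E=c["extrinsics"];R=E[:3,:3];C=-R.T@E[:3,3];r=np.c_[s,np.ones(len(s))]@R
    return C+r*((z-C[2])/r[:,2])[:,None]
def crop(c,u0,v0,w,h,k,name):
    im=c["pixels"][v0:v0+h,u0:u0+w,::-1];cv2.imwrite(name,cv2.resize(im,None,fx=k,fy=k,interpolation=cv2.INTER_CUBIC))
E
python3 - <<'E'
from h import *
a=cam("top");b=cam("side")
crop(a,230,115,130,120,5,"pics/tc.png");crop(b,222,165,115,90,6,"pics/sc.png")
for c,n in((a,"t"),(b,"s")):
  for o in("strip","plate","collar","offcut"):
    for d in manip.masks_of(c,o)[:2]:
      m=d["mask"].astype(np.uint8);v,u=np.nonzero(m);P=back(c,np.c_[u,v],55 if o!="plate" else 50)[:,:2]
      print(n,o,round(d["conf"],2),m.sum(),u.mean().round(),v.mean().round(),cv2.minAreaRect(P.astype(np.float32)))
E
```

```text
t strip 0.89 1147 297.0 180.0 ((561.0869750976562, 18.244972229003906), (98.55836486816406, 183.9000701904297), 15.06373119354248)
t strip 0.55 1172 390.0 283.0 ((163.70654296875, -305.0506591796875), (90.28530883789062, 177.51513671875), 15.719489097595215)
t plate 0.98 6945 296.0 177.0 ((581.5970458984375, 30.09881591796875), (355.3611755371094, 370.6819763183594), 12.969698905944824)
t plate 0.46 124 264.0 219.0 ((413.97637939453125, 147.43936157226562), (48.762210845947266, 42.160621643066406), 43.48826217651367)
t collar 0.74 302 403.0 152.0 ((636.0585327148438, -376.60791015625), (97.49537658691406, 136.85601806640625), 11.160277366638184)
t collar 0.59 91 264.0 219.0 ((412.95721435546875, 145.05511474609375), (40.93838882446289, 45.85563659667969), 89.6685791015625)
t offcut 0.74 369 264.0 147.0 ((696.0371704101562, 143.4616241455078), (54.5831298828125, 111.65208435058594), 11.046113014221191)
s strip 0.74 893 287.0 204.0 ((556.9940185546875, 19.18096923828125), (91.3880844116211, 193.55874633789062), 15.256818771362305)
s strip 0.64 274 396.0 168.0 ((177.43006896972656, -254.18505859375), (74.68118286132812, 144.42788696289062), 11.715291023254395)
s plate 0.96 5442 280.0 211.0 ((577.3179321289062, 45.081695556640625), (340.08978271484375, 390.2384338378906), 12.359843254089355)
s collar 0.78 199 321.0 231.0 ((410.0578918457031, 132.07606506347656), (44.48249816894531, 75.85737609863281), 11.724868774414062)
s collar 0.49 848 288.0 204.0 ((556.88330078125, 20.59528350830078), (89.27655792236328, 186.47267150878906), 16.011438369750977)
s offcut 0.75 339 240.0 222.0 ((692.64404296875, 146.900146484375), (49.95365905761719, 113.40250396728516), 13.207245826721191)
```

View pics/tc.png

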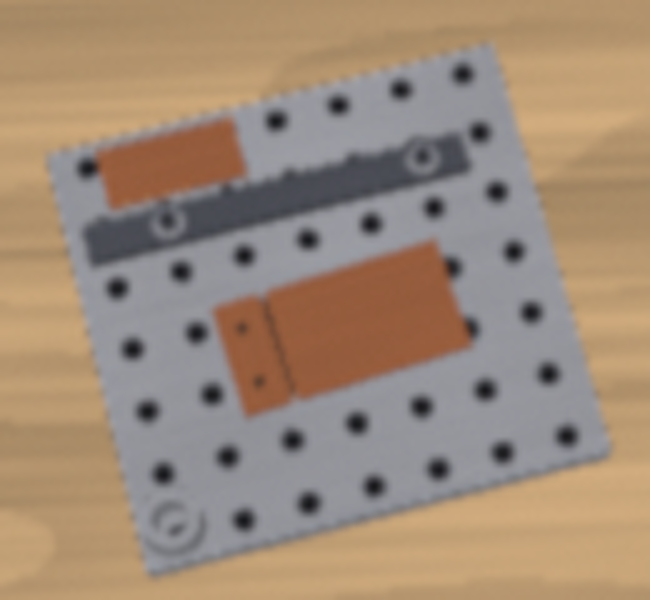

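View pics/sc.png

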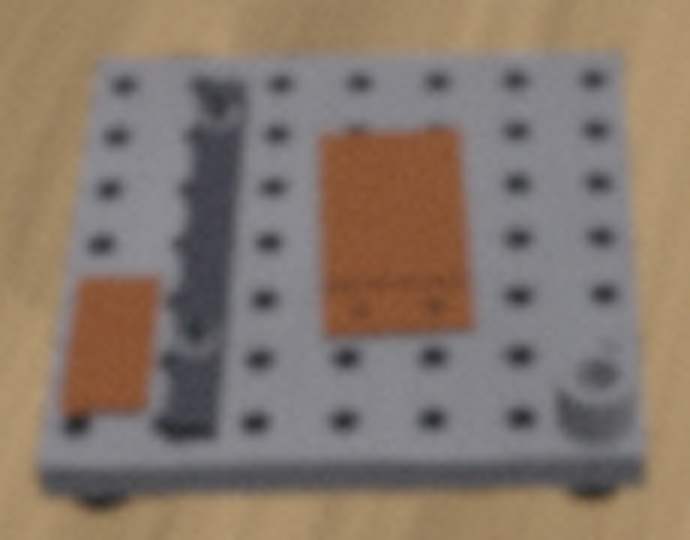

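```bash
cat >> h.py <<'E'
def edge(c,A,B,z,ch,w=8,n=40):
    """subpixel edge near world segment A-B (xy): returns point, unit dir, rms; offset sampled +-w mm"""
    A,B=np.float64(A),np.float64(B);d=(B-A)/np.linalg.norm(B-A);nn=np.array([-d[1],d[0]])
    im=c["pixels"].astype(np.float32);g=im[:,:,0]-im[:,:,2] if ch=="rb" else im.mean(2)
    t=np.linspace(.06,.94,n);s=np.arange(-w,w+.01,.25);pts=[]
    W=(A+t[:,None,None]*(B-A))+s[None,:,None]*nn
    uv=proj(c,np.c_[W.reshape(-1,2),np.full(W.size//2,z)]).astype(np.float32)
    pr=cv2.remap(g,uv[:,0].reshape(n,-1).copy(),uv[:,1].reshape(n,-1).copy(),cv2.INTER_CUBIC)
    pr=cv2.GaussianBlur(pr,(9,1),1.5)
    G=np.abs(np.gradient(pr,axis=1))
    if ch=="line": G=np.maximum(np.median(pr,axis=1,keepdims=True)-pr,0)
    k=G.argmax(1);off=[]
    for i,j in enumerate(k):
        lo,hi=max(0,j-10),j+11;gg=G[i,lo:hi];off.append((gg*s[lo:hi]).sum()/max(gg.sum(),1e-6))
    off=np.array(off);L=np.linalg.norm(B-A);ok=np.ones(n,bool)
    for _ in range(5):
        p=np.polyfit(t[ok],off[ok],1);r=off-np.polyval(p,t);ok=np.abs(r)<max(2*np.median(np.abs(r[ok])),.5)
    a=A+np.polyval(p,0)*nn;b=B+np.polyval(p,1)*nn
    return a,b,r[ok].std(),ok.sum()
def xf(o,yaw,p): 
    cs,sn=np.cos(yaw),np.sin(yaw);return np.float64(o)+np.float64(p)@np.array([[cs,sn],[-sn,cs]])
def ang(a,b): return np.degrees(np.arctan2(*(b-a)[::-1]))
E
python3 - <<'E'
from h import *
f=lambda p,k,u,v:(np.float64(p)+.5)/k-.5+[u,v]
a=cam("top");b=cam("side")
P=back(a,f([[48,155],[490,44],[608,450],[150,572]],5,230,115),50)[:,:2];print("plate FL FR NR NL",P.round(1).tolist())
P=back(b,f([[100,58],[622,53],[645,468],[40,468]],6,222,165),50)[:,:2];print("plate side FR NR NL FL",P.round(1).tolist())
S=back(a,f([[214,308],[437,240],[474,346],[248,416]],5,230,115),55)[:,:2];print("strip",S.round(1).tolist())
S=back(b,f([[320,132],[462,130],[473,330],[325,334]],6,222,165),55)[:,:2];print("strip side",S.round(1).tolist())
E
```

```text
plate FL FR NR NL [[706.4, 241.5], [787.0, -104.3], [458.5, -180.5], [376.6, 164.1]]
plate side FR NR NL FL [[786.6, -108.3], [457.1, -181.9], [375.8, 175.6], [704.0, 242.6]]
strip [[577.4, 113.7], [626.0, -57.4], [541.2, -82.6], [492.2, 89.1]]
strip side [[626.3, -60.2], [539.8, -80.0], [492.7, 93.1], [575.9, 113.6]]
```

```bash
cat >> h.py <<'E'
PO,PY=np.array([562.,25.8]),np.radians(13.1)
def measure(c,o=PO,y=PY,z=50):
    X=lambda p:xf(o,y,p)
    out={}
    for n,A,B,zz,ch in(("left",(-90,180),(190,180),50,"rb"),("far",(190,60),(190,-180),50,"rb"),("near",(-150,-180),(-150,120),50,"rb"),("right",(-150,-180),(190,-180),50,"rb"),("face",(90,-130),(90,150),50,"g")):
        out[n]=edge(c,X(A),X(B),zz,ch)
    return out
def strip(c,o,y):
    X=lambda p:xf(o,y,p);return {n:edge(c,X(A),X(B),55,ch,w) for n,A,B,ch,w in(("+x",(45,-90),(45,90),"rb",8),("-x",(-45,-90),(-45,90),"rb",8),("tab",(-45,90),(45,90),"rb",8),("rear",(-45,-90),(45,-90),"rb",8),("line",(-38,50),(38,50),"line",6))}
def show(c,M,o,y):
    for n,(a,b,r,k) in M.items():
        i=lambda p:xf((0,0),-y,np.float64(p)-o)
        print("  %-5s"%n,"plate frame",i(a).round(1),i(b).round(1),"dir %.2f rms %.2f n %d"%(ang(a,b),r,k))
E
python3 - <<'E'
from h import *
for n in("top","side"):
    c=cam(n);print(n);show(c,measure(c),PO,PY);show(c,strip(c,(559.3,15.7),np.radians(15.9)),PO,PY)
E
```

```text
top
  left  plate frame [-90.  179.7] [190.  180.2] dir 13.22 rms 0.32 n 28
  far   plate frame [190.9  60. ] [ 191.5 -180. ] dir -76.77 rms 0.33 n 21
  near  plate frame [-153.1 -180. ] [-153.3  120. ] dir 103.13 rms 0.27 n 25
  right plate frame [-150.  -180.5] [ 190.  -180.3] dir 13.12 rms 0.65 n 37
  face  plate frame [  91.9 -130. ] [ 91.9 150. ] dir 103.10 rms 0.54 n 37
  +x    plate frame [ 45.  -96.9] [35.6 82.9] dir 106.10 rms 0.45 n 22
  -x    plate frame [ -44.  -101.2] [-53.4  78.5] dir 106.10 rms 0.68 n 38
  tab   plate frame [-54.3  79.4] [35.6 84. ] dir 16.01 rms 0.63 n 36
  rear  plate frame [ -45.5 -100. ] [ 44.3 -94.7] dir 16.46 rms 0.78 n 32
  line  plate frame [-45.4  40.3] [30.5 44.5] dir 16.28 rms 0.36 n 39
side
  left  plate frame [-90.  182.1] [190.  179.2] dir 12.52 rms 4.42 n 40
  far   plate frame [190.7  60. ] [ 190.8 -180. ] dir -76.88 rms 0.34 n 19
  near  plate frame [-150. -180.] [-148.2  120. ] dir 102.76 rms 0.71 n 34
  right plate frame [-150.  -182.9] [ 190.  -181.6] dir 13.31 rms 0.28 n 14
  face  plate frame [  91.9 -130. ] [ 91.5 150. ] dir 103.18 rms 0.52 n 28
  +x    plate frame [ 42.9 -97. ] [35.6 82.9] dir 105.43 rms 0.17 n 36
  -x    plate frame [ -42.7 -101.2] [-52.2  78.6] dir 106.14 rms 0.69 n 35
  tab   plate frame [-54.3  78.4] [35.6 83.3] dir 16.22 rms 0.98 n 32
  rear  plate frame [ -45.5 -100.7] [ 44.3 -94.7] dir 16.90 rms 0.27 n 14
  line  plate frame [-45.4  40. ] [30.7 40.4] dir 13.38 rms 1.00 n 26
```

```bash
python3 -m crank '[{"offset":[0.402,-0.608,0],"spin":-57},{"offset":[0.402,-0.608,0],"spin":-57},{"offset":[0.402,-0.608,0],"spin":-57},{"offset":[0.402,-0.608,0],"spin":-57},{"offset":[0.402,-0.608,0],"spin":-57},{"offset":[0.402,-0.608,0],"spin":-57},{"offset":[0.402,-0.608,0],"spin":-57},{"offset":[0.402,-0.608,0],"spin":-57}]' 0.43 20
cat >> h.py <<'E'
PO2,PY2=np.array([563.2,26.1]),np.radians(13.15)
def st(n=6):
    L=[]
    for _ in range(n): L.append(manip.read_state())
    s=L[-1];p=np.mean([x["eef_pos"] for x in L],0);yaw=np.degrees(s["eef_rot"][2])
    pl=xf((0,0),-PY2,p[:2]-PO2)
    print("t %.2f tcp"%s["clock"],p.round(1),"plate xy",pl.round(1),"jaw dir in plate %.2f"%((yaw-90-13.15)%180),"F",np.round(s["wrist_force"],1),"gap %.1f"%s["finger_gap"]);return p,pl
def go(x,y,z): 
    p,pl=st();w=xf(PO2,PY2,(x,y));print("offset m",np.round((np.r_[w,z]-p)/1000,4))
E
```

```text
clock: 2.37
eef_pos: [367.8, 238.7, 179.8]
eef_rot: [3.141, -0.0, 1.801]
wrist_force: [0.6, 1.4, 0.1]
finger_gap: 44.1
```

```bash
python3 -m crank '[{"offset":[0.217,-0.329,0],"spin":0},{"offset":[0.217,-0.329,0],"spin":0},{"offset":[0.217,-0.329,0],"spin":0},{"offset":[0.217,-0.329,0],"spin":0},{"offset":[0.217,-0.329,0],"spin":0},{"offset":[0.217,-0.329,0],"spin":0},{"offset":[0.217,-0.329,0],"spin":0},{"offset":[0.217,-0.329,0],"spin":0}]'
python3 -c "
from h import *
go(-5,-118,52)"
```

```text
clock: 3.03
eef_pos: [551.2, -40.1, 179.9]
eef_rot: [3.141, -0.0, 1.801]
wrist_force: [0.1, 0.4, 0.5]
finger_gap: 40.4
t 3.03 tcp [551.2 -40.1 179.9] plate xy [-26.8 -61.7] jaw dir in plate 0.02 F [0.1 0.4 0.5] gap 40.4
offset m [ 0.034  -0.0499 -0.1279]
```

```bash
python3 -m crank '[{"offset":[0.034,-0.05,0],"spin":0},{"offset":[0.034,-0.05,0],"spin":0},{"offset":[0.034,-0.05,-0.03],"spin":0},{"offset":[0.034,-0.05,-0.06],"spin":0},{"offset":[0.034,-0.05,-0.09],"spin":0},{"offset":[0.034,-0.05,-0.11],"spin":0},{"offset":[0.034,-0.05,-0.12],"spin":0},{"offset":[0.034,-0.05,-0.12],"spin":0}]'
python3 -c "
from h import *
go(-5,-118,52)"
```

```text
clock: 3.7
eef_pos: [584.2, -89.9, 57.9]
eef_rot: [-3.14, -0.002, 1.801]
wrist_force: [-0.4, -0.3, 0.8]
finger_gap: 40.5
t 3.70 tcp [584.2 -89.9  57.9] plate xy [  -5.9 -117.7] jaw dir in plate 0.02 F [-0.4 -0.3  0.8] gap 40.5
offset m [ 0.001  -0.0001 -0.0059]
```

```bash
python3 -m crank '[{"offset":[0.001,0,-0.003],"spin":0},{"offset":[0.001,0,-0.005],"spin":0},{"offset":[0.001,0,-0.006],"spin":0},{"offset":[0.001,0,-0.006],"spin":0},{"offset":[0.001,0,-0.006],"spin":0},{"offset":[0.001,0,-0.006],"spin":0},{"offset":[0.001,0,-0.006],"spin":0},{"offset":[0.001,0,-0.006],"spin":0}]'
python3 -c "
from h import *
st();c=cam('top');crop(c,230,115,130,120,4,'pics/tc1.png');c=cam('side');crop(c,222,165,115,90,4,'pics/sc1.png');a=cv2.imread('pics/tc1.png');b=cv2.imread('pics/sc1.png');cv2.imwrite('pics/two1.png',np.vstack([a,cv2.copyMakeBorder(b,0,0,0,60,0)])[:,:])"
```

```text
clock: 4.37
eef_pos: [585.3, -89.9, 52.1]
eef_rot: [-3.14, -0.001, 1.801]
wrist_force: [0.6, 0.2, 0.2]
finger_gap: 40.4
t 4.37 tcp [585.3 -89.9  52.1] plate xy [  -4.9 -118. ] jaw dir in plate 0.02 F [0.6 0.2 0.2] gap 40.4
```

```bash
python3 -c "
import cv2,numpy as np
a=cv2.imread('pics/tc1.png');b=cv2.imread('pics/sc1.png');b=cv2.copyMakeBorder(b,0,480-360,0,0,0);m=np.hstack([a,b]);cv2.imwrite('pics/two1.png',cv2.resize(m,(800,int(480*800/m.shape[1]))))"
```

```text
(no output)
```

View pics/two1.png

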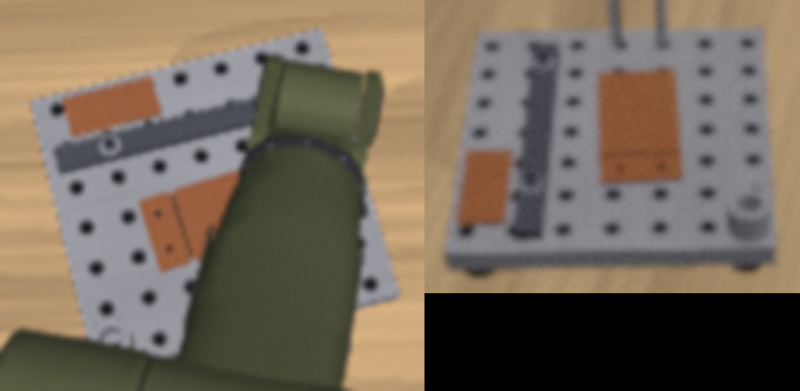

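```bash
python3 -m crank '[{"offset":[-0.0014,0.006,0],"spin":0},{"offset":[-0.0034,0.0146,0],"spin":0},{"offset":[-0.0057,0.0243,0],"spin":0},{"offset":[-0.008,0.0341,0],"spin":0},{"offset":[-0.0102,0.0438,0],"spin":0},{"offset":[-0.0125,0.0536,0],"spin":0},{"offset":[-0.0148,0.0633,0],"spin":0},{"offset":[-0.0171,0.073,0],"spin":0}]'
python3 -m crank '[{"offset":[-0.0023,0.0097,0],"spin":0},{"offset":[-0.0046,0.0195,0],"spin":0},{"offset":[-0.0068,0.0292,0],"spin":0},{"offset":[-0.0091,0.039,0],"spin":0},{"offset":[-0.0109,0.0467,0],"spin":0},{"offset":[-0.0123,0.0526,0],"spin":0},{"offset":[-0.0132,0.0565,0],"spin":0},{"offset":[-0.0137,0.0584,0],"spin":0}]'
python3 -c "
from h import *
st();c=cam('top');crop(c,230,115,130,120,5,'pics/tc2.png');c=cam('side');crop(c,222,165,115,90,6,'pics/sc2.png')"
```

```text
clock: 5.13
eef_pos: [567.9, -15.7, 52.1]
eef_rot: [-3.14, -0.001, 1.801]
wrist_force: [-0.1, -0.5, -0.4]
finger_gap: 40.4
clock: 5.8
eef_pos: [554.1, 43.1, 52.0]
eef_rot: [-3.14, -0.001, 1.801]
wrist_force: [0.3, 0.9, -0.0]
finger_gap: 40.3
t 5.80 tcp [554.1  43.1  52. ] plate xy [-5.  18.7] jaw dir in plate 0.05 F [ 0.3  0.9 -0. ] gap 40.3
```

View pics/sc2.png

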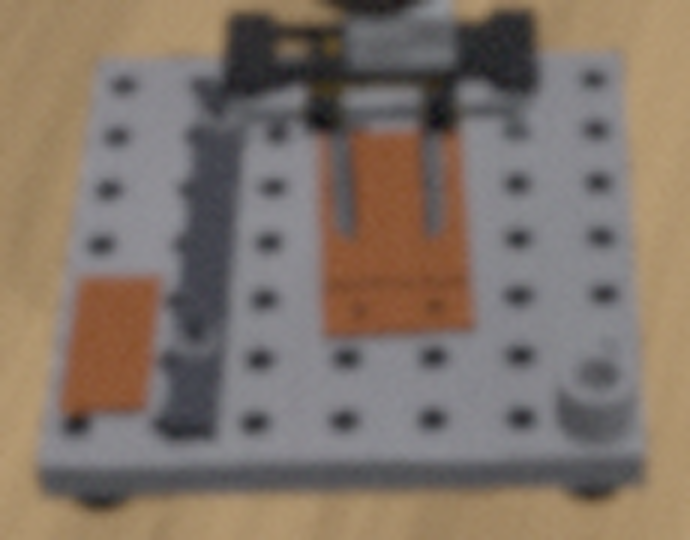

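```bash
python3 -m crank '[{"offset":[0,0,0.006],"spin":0},{"offset":[0,0,0.01],"spin":0},{"offset":[0.008,-0.033,0.01],"spin":0},{"offset":[0.016,-0.068,0.01],"spin":0},{"offset":[0.024,-0.103,0.01],"spin":0},{"offset":[0.032,-0.137,0.01],"spin":0},{"offset":[0.032,-0.137,0.005],"spin":0},{"offset":[0.032,-0.137,0],"spin":0}]'
python3 -c "
from h import *
go(-5,-120,49)
import cell
c=cam('side')
for z in (50,54,58,62): print(z,[xf((0,0),-PY2,q[:2]-PO2).round(1).tolist() for q in back(c,[[222+345/6,165+237/6],[222+433/6,165+237/6]],z)])"
```

```text
clock: 6.57
eef_pos: [586.4, -96.1, 52.3]
eef_rot: [-3.14, -0.001, 1.798]
wrist_force: [-0.4, -0.1, 0.0]
finger_gap: 40.4
t 6.57 tcp [586.4 -96.1  52.3] plate xy [  -5.2 -124.2] jaw dir in plate 179.87 F [-0.4 -0.1  0. ] gap 40.4
offset m [-0.0008  0.0042 -0.0033]
50 [[22.1, -3.9], [-30.9, -2.5]]
54 [[21.8, 0.5], [-31.0, 1.9]]
58 [[21.4, 4.9], [-31.2, 6.3]]
62 [[21.1, 9.2], [-31.3, 10.6]]
```

```bash
python3 -m crank '[{"offset":[0,0,-0.0005],"spin":0},{"offset":[0,0,-0.001],"spin":0},{"offset":[0,0,-0.0015],"spin":0},{"offset":[0,0,-0.002],"spin":0},{"offset":[0,0,-0.0025],"spin":0},{"offset":[0,0,-0.003],"spin":0},{"offset":[0,0,-0.003],"spin":0},{"offset":[0,0,-0.003],"spin":0}]'
python3 -c "
from h import *
st();c=cam('side');crop(c,250,130,80,60,8,'pics/sc3.png')"
```

```text
clock: 7.28
eef_pos: [585.6, -94.5, 47.9]
eef_rot: [-3.139, -0.002, 1.8]
wrist_force: [-0.1, -0.7, -0.6]
finger_gap: 40.5
t 7.28 tcp [585.6 -94.5  47.9] plate xy [  -5.6 -122.6] jaw dir in plate 179.97 F [-0.1 -0.7 -0.6] gap 40.5
```

View pics/sc3.png

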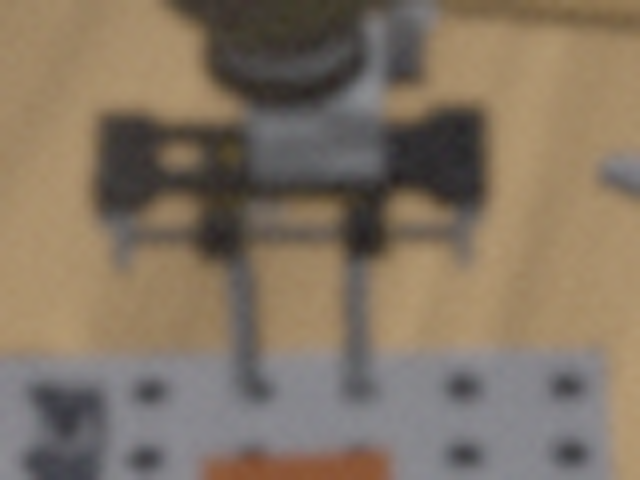

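```bash
python3 -m crank '[{"offset":[0,0,-0.0005],"spin":0},{"offset":[0,0,-0.001],"spin":0},{"offset":[0,0,-0.0015],"spin":0},{"offset":[0,0,-0.002],"spin":0},{"offset":[0,0,-0.0025],"spin":0},{"offset":[0,0,-0.003],"spin":0},{"offset":[0,0,-0.003],"spin":0},{"offset":[0,0,-0.003],"spin":0}]'
python3 -c "
from h import *
st();c=cam('side')
for z in (50,54,58,62,66,70): print(z,[xf((0,0),-PY2,q[:2]-PO2).round(1).tolist() for q in back(c,[[250+250/8,130+388/8],[250+360/8,130+390/8]],z)])"
```

```text
clock: 8.0
eef_pos: [585.6, -94.6, 44.9]
eef_rot: [-3.139, -0.002, 1.8]
wrist_force: [0.4, 0.5, -1.3]
finger_gap: 40.5
t 8.00 tcp [585.6 -94.6  44.9] plate xy [  -5.6 -122.6] jaw dir in plate 179.96 F [ 0.4  0.5 -1.3] gap 40.5
50 [[19.8, -151.6], [-33.0, -148.8]]
54 [[19.5, -146.7], [-33.2, -143.9]]
58 [[19.2, -141.9], [-33.3, -139.1]]
62 [[18.8, -137.0], [-33.4, -134.2]]
66 [[18.5, -132.1], [-33.6, -129.3]]
70 [[18.2, -127.3], [-33.7, -124.5]]
```

```bash
python3 -m crank '[{"offset":[0,0,-0.001],"spin":0},{"offset":[0,0,-0.002],"spin":0},{"offset":[0,0,-0.003],"spin":0},{"offset":[0,0,-0.004],"spin":0},{"offset":[0,0,-0.005],"spin":0},{"offset":[0,0,-0.006],"spin":0},{"offset":[0,0,-0.007],"spin":0},{"offset":[0,0,-0.008],"spin":0}]'
python3 -m crank '[{"offset":[0,0,-0.0005],"spin":0},{"offset":[0,0,-0.001],"spin":0},{"offset":[0,0,-0.0015],"spin":0},{"offset":[0,0,-0.002],"spin":0},{"offset":[0,0,-0.0025],"spin":0},{"offset":[0,0,-0.003],"spin":0},{"offset":[0,0,-0.003],"spin":0},{"offset":[0,0,-0.003],"spin":0}]'
python3 -c "
from h import *
st();c=cam('side');crop(c,250,130,80,60,8,'pics/sc4.png')"
```

```text
clock: 8.72
eef_pos: [585.6, -94.6, 36.8]
eef_rot: [-3.139, -0.002, 1.8]
wrist_force: [-0.3, -0.1, -0.1]
finger_gap: 40.3
clock: 9.38
eef_pos: [585.6, -94.6, 33.8]
eef_rot: [-3.139, -0.002, 1.8]
wrist_force: [0.7, 0.4, -0.1]
finger_gap: 40.4
t 9.38 tcp [585.6 -94.6  33.8] plate xy [  -5.6 -122.6] jaw dir in plate 179.96 F [ 0.7  0.4 -0.1] gap 40.4
```

View pics/sc4.png

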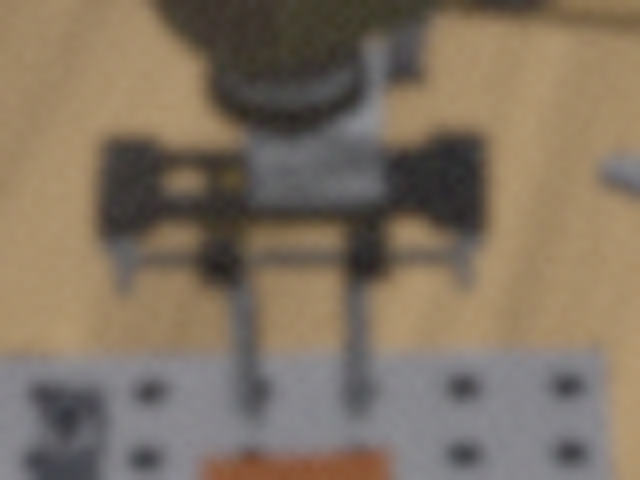

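```bash
python3 -m crank '[{"offset":[0,0,-0.001],"spin":0},{"offset":[0,0,-0.002],"spin":0},{"offset":[0,0,-0.003],"spin":0},{"offset":[0,0,-0.004],"spin":0},{"offset":[0,0,-0.005],"spin":0},{"offset":[0,0,-0.005],"spin":0},{"offset":[0,0,-0.005],"spin":0},{"offset":[0,0,-0.005],"spin":0}]'
python3 -m crank '[{"offset":[0,0,-0.0005],"spin":0},{"offset":[0,0,-0.001],"spin":0},{"offset":[0,0,-0.0015],"spin":0},{"offset":[0,0,-0.002],"spin":0},{"offset":[0,0,-0.002],"spin":0},{"offset":[0,0,-0.002],"spin":0},{"offset":[0,0,-0.002],"spin":0},{"offset":[0,0,-0.002],"spin":0}]'
```

```text
clock: 10.1
eef_pos: [585.7, -94.6, 28.9]
eef_rot: [-3.139, -0.002, 1.8]
wrist_force: [-0.1, 0.3, -1.1]
finger_gap: 40.1
clock: 10.77
eef_pos: [585.7, -94.6, 26.9]
eef_rot: [-3.139, -0.002, 1.8]
wrist_force: [-0.4, 0.6, 0.1]
finger_gap: 40.7
```

```bash
python3 -m crank '[{"offset":[0,0,-0.0003],"spin":0},{"offset":[0,0,-0.0006],"spin":0},{"offset":[0,0,-0.001],"spin":0},{"offset":[0,0,-0.0015],"spin":0},{"offset":[0,0,-0.0015],"spin":0},{"offset":[0,0,-0.0015],"spin":0},{"offset":[0,0,-0.0015],"spin":0},{"offset":[0,0,-0.0015],"spin":0}]'
python3 -c "
from h import *
st();c=cam('side');crop(c,262,165,60,42,12,'pics/sc5.png')"
```

```text
clock: 11.43
eef_pos: [585.7, -94.6, 25.4]
eef_rot: [-3.139, -0.002, 1.8]
wrist_force: [-0.7, -0.3, 0.4]
finger_gap: 40.4
t 11.43 tcp [585.7 -94.6  25.4] plate xy [  -5.5 -122.7] jaw dir in plate 179.96 F [-0.7 -0.3  0.4] gap 40.4
```

View pics/sc5.png

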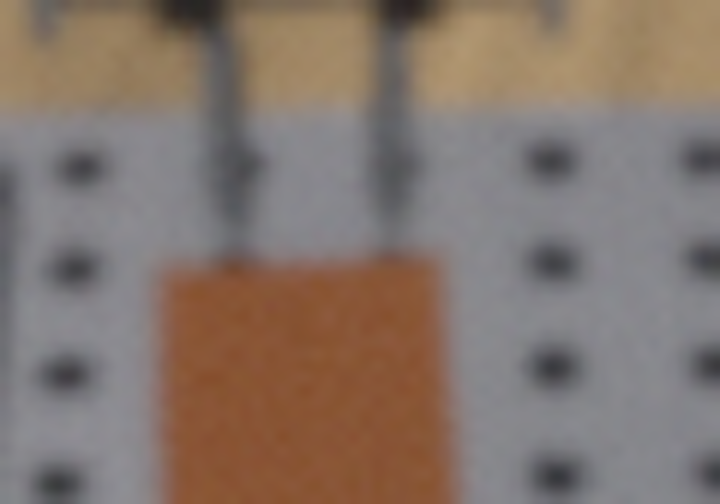

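```bash
for i in 1 2; do python3 -m crank '[{"offset":[0,0,-0.0003],"spin":0},{"offset":[0,0,-0.0006],"spin":0},{"offset":[0,0,-0.0008],"spin":0},{"offset":[0,0,-0.001],"spin":0},{"offset":[0,0,-0.001],"spin":0},{"offset":[0,0,-0.001],"spin":0},{"offset":[0,0,-0.001],"spin":0},{"offset":[0,0,-0.001],"spin":0}]' | egrep "eef_pos|force"; done
```

```text
eef_pos: [585.7, -94.6, 24.5]
wrist_force: [-0.7, -0.8, 0.6]
eef_pos: [585.8, -94.6, 24.4]
wrist_force: [-5.2, 1.0, 9.6]
```

```bash
python3 -m crank '[{"offset":[0,0,0.0016],"spin":0},{"offset":[-0.0014,0.006,0.0016],"spin":0},{"offset":[-0.0027,0.0117,0.0016],"spin":0},{"offset":[-0.0041,0.0175,0.0016],"spin":0},{"offset":[-0.0057,0.0243,0.0016],"spin":0},{"offset":[-0.0075,0.0321,0.0016],"spin":0},{"offset":[-0.0089,0.038,0.0016],"spin":0},{"offset":[-0.0096,0.041,0.0016],"spin":0}]'
python3 -c "
from h import *
st();c=cam('side');crop(c,222,165,115,90,6,'pics/sc6.png')"
```

```text
clock: 13.48
eef_pos: [576.0, -52.5, 25.9]
eef_rot: [-3.139, -0.002, 1.8]
wrist_force: [-0.1, -2.1, -0.6]
finger_gap: 40.2
t 13.48 tcp [576.  -52.5  25.9] plate xy [ -5.4 -79.5] jaw dir in plate 0.00 F [-0.1 -2.1 -0.6] gap 40.2
```

View pics/sc6.png

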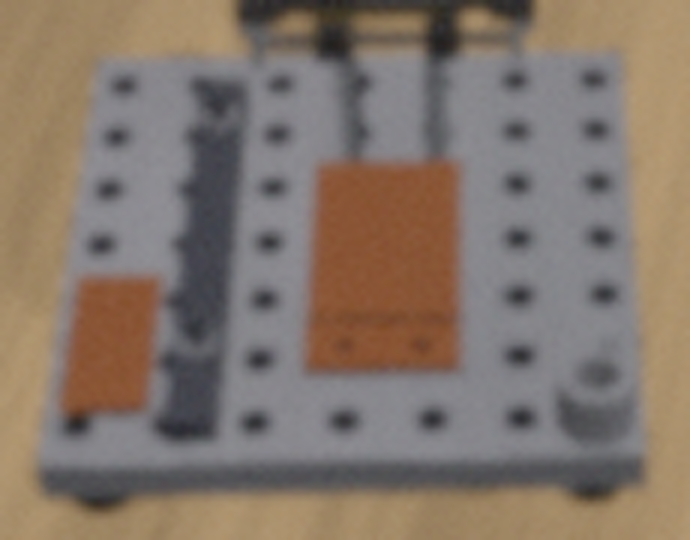

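```bash
python3 -m crank '[{"offset":[-0.0014,0.006,0],"spin":0},{"offset":[-0.0032,0.0136,0],"spin":0},{"offset":[-0.0052,0.0224,0],"spin":0},{"offset":[-0.0073,0.0312,0],"spin":0},{"offset":[-0.0093,0.0399,0],"spin":0},{"offset":[-0.0114,0.0487,0],"spin":0},{"offset":[-0.0127,0.0545,0],"spin":0},{"offset":[-0.0137,0.0584,0],"spin":0}]'
python3 -m crank '[{"offset":[-0.0011,0.0049,0],"spin":0},{"offset":[-0.0023,0.0097,0],"spin":0},{"offset":[-0.0037,0.0156,0],"spin":0},{"offset":[-0.005,0.0214,0],"spin":0},{"offset":[-0.0064,0.0273,0],"spin":0},{"offset":[-0.0077,0.0331,0],"spin":0},{"offset":[-0.0086,0.037,0],"spin":0},{"offset":[-0.0091,0.039,0],"spin":0}]'
cat >> h.py <<'E'
def fit(n,y0,x0,yaw=0):
    c=cam(n);i=lambda p:xf((0,0),-PY2,np.float64(p)-PO2)
    M=strip(c,xf(PO2,PY2,(x0,y0)),PY2+np.radians(yaw))
    for k in M: print("  ",n,k,i(M[k][0]).round(1),i(M[k][1]).round(1),"rms %.2f n %d rel dir %.2f"%(M[k][2],M[k][3],ang(*M[k][:2])-np.degrees(PY2)))
    P=measure(c,PO2,PY2)
    for k in("left","face"): print("  ",n,k,i(P[k][0]).round(1),i(P[k][1]).round(1),"rms %.2f"%P[k][2])
E
python3 -c "
from h import *
p,pl=st()
c=cam('top');
for n in('top','side'):
  c=cam(n)
  for d in manip.masks_of(c,'strip')[:1]:
    v,u=np.nonzero(d['mask']);P=back(c,np.c_[u,v],55)[:,:2];P=xf((0,0),-PY2,P-PO2);print(n,d['conf'],len(u),P.min(0),P.max(0))
  fit(n,pl[1]+98,-5)
"
```

```text
clock: 14.2
eef_pos: [562.0, 7.0, 25.9]
eef_rot: [-3.139, -0.002, 1.801]
wrist_force: [0.0, -1.7, -0.7]
finger_gap: 40.2
clock: 14.87
eef_pos: [552.8, 46.7, 25.9]
eef_rot: [-3.139, -0.002, 1.802]
wrist_force: [0.6, -2.4, -0.3]
finger_gap: 40.4
t 14.87 tcp [552.8  46.7  25.9] plate xy [-5.5 22.4] jaw dir in plate 0.08 F [ 0.6 -2.4 -0.3] gap 40.4
top 0.87 533 [-45.90123202 109.99847479] [ 44.4556791  214.32444623]
   top +x [44.4 30.4] [ 40.5 210.4] rms 0.66 n 25 rel dir 91.24
   top -x [-49.4  30.4] [-44.5 210.4] rms 0.77 n 23 rel dir 88.44
   top tab [-50.  213.6] [ 40.  212.8] rms 0.22 n 16 rel dir -0.54
   top rear [-50.   24.5] [40.  25.7] rms 0.71 n 20 rel dir 0.74
   top line [-43.  174.1] [ 33.  174.5] rms 0.30 n 38 rel dir 0.33
   top left [-90.  177.5] [190.  180.8] rms 0.33
   top face [  91. -130.] [ 90.5 150. ] rms 0.59
side 0.86 296 [-451.69013813 -258.32300035] [-401.02765882  -83.40210996]
   side +x [42.8 30.4] [ 41.8 210.4] rms 0.39 n 23 rel dir 90.32
   side -x [-44.8  30.4] [-45.2 210.4] rms 0.17 n 40 rel dir 90.13
   side tab [-50. 214.] [ 40.  211.1] rms 0.27 n 20 rel dir -1.87
   side rear [-50.   36.7] [40.  35.3] rms 0.14 n 31 rel dir -0.88
   side line [-43.  171.2] [ 33.  172.4] rms 0.56 n 22 rel dir 0.92
   side left [-90.  173.2] [190. 184.] rms 2.34
   side face [  91.6 -130. ] [ 89. 150.] rms 0.28
```

```bash
python3 -m crank '[{"offset":[0.0014,-0.006,0],"spin":0},{"offset":[0.0027,-0.0117,0],"spin":0},{"offset":[0.0034,-0.0146,0.03],"spin":0},{"offset":[0.0034,-0.0146,0.065],"spin":7},{"offset":[-0.006,0,0.065],"spin":14},{"offset":[-0.016,0.015,0.065],"spin":21},{"offset":[-0.026,0.03,0.065],"spin":28},{"offset":[-0.036,0.045,0.065],"spin":35}]'
python3 -c "
from h import *
p,pl=st();go(-68,124,86)"
```

```text
clock: 15.88
eef_pos: [516.6, 90.8, 91.0]
eef_rot: [-3.139, -0.002, 2.417]
wrist_force: [0.3, -0.4, -1.1]
finger_gap: 40.4
t 15.88 tcp [516.6  90.8  91. ] plate xy [-30.6  73.6] jaw dir in plate 35.34 F [ 0.3 -0.4 -1.1] gap 40.4
t 15.88 tcp [516.6  90.8  91. ] plate xy [-30.6  73.6] jaw dir in plate 35.34 F [ 0.3 -0.4 -1.1] gap 40.4
offset m [-0.0479  0.0406 -0.005 ]
```

Remaining spin 54.7 (8 rows), move, then descend.

```bash
python3 -m crank '[{"offset":[-0.012,0.01,0],"spin":7},{"offset":[-0.024,0.02,0],"spin":14},{"offset":[-0.036,0.03,0],"spin":21},{"offset":[-0.048,0.0405,0],"spin":28},{"offset":[-0.048,0.0405,0],"spin":35},{"offset":[-0.048,0.0405,0],"spin":42},{"offset":[-0.048,0.0405,0],"spin":49},{"offset":[-0.048,0.0405,0],"spin":54.7}]'
python3 -c "
from h import *
go(-68,124,26.2)"
```

```text
clock: 16.55
eef_pos: [468.9, 130.9, 91.1]
eef_rot: [-3.139, -0.002, -2.905]
wrist_force: [-0.0, 0.3, -0.2]
finger_gap: 40.5
t 16.55 tcp [468.9 130.9  91.1] plate xy [-68.  123.5] jaw dir in plate 90.39 F [-0.   0.3 -0.2] gap 40.5
offset m [-0.0001  0.0005 -0.0649]
```

```bash
python3 -m crank '[{"offset":[0,0.0005,-0.015],"spin":-0.4},{"offset":[0,0.0005,-0.03],"spin":-0.4},{"offset":[0,0.0005,-0.045],"spin":-0.4},{"offset":[0,0.0005,-0.055],"spin":-0.4},{"offset":[0,0.0005,-0.06],"spin":-0.4},{"offset":[0,0.0005,-0.063],"spin":-0.4},{"offset":[0,0.0005,-0.0645],"spin":-0.4},{"offset":[0,0.0005,-0.065],"spin":-0.4}]'
python3 -c "
from h import *
st()"
```

```text
clock: 17.22
eef_pos: [469.1, 131.3, 26.4]
eef_rot: [-3.139, -0.001, -2.912]
wrist_force: [-0.7, -0.3, -0.5]
finger_gap: 40.6
t 17.22 tcp [469.1 131.3  26.4] plate xy [-67.7 123.9] jaw dir in plate 89.99 F [-0.7 -0.3 -0.5] gap 40.6
```

```bash
python3 -m crank '[{"offset":[0.0058,0.0014,0],"spin":0},{"offset":[0.0127,0.003,0],"spin":0},{"offset":[0.0204,0.0048,0],"spin":0},{"offset":[0.0282,0.0066,0],"spin":0},{"offset":[0.036,0.0084,0],"spin":0},{"offset":[0.0438,0.0102,0],"spin":0},{"offset":[0.0487,0.0114,0],"spin":0},{"offset":[0.0516,0.0121,0],"spin":0}]'
python3 -m crank '[{"offset":[0.001,0.0002,0],"spin":0},{"offset":[0.002,0.0005,0],"spin":0},{"offset":[0.0029,0.0007,0],"spin":0},{"offset":[0.0029,0.0007,0],"spin":0},{"offset":[0.0029,0.0007,0],"spin":0},{"offset":[0.0029,0.0007,0],"spin":0},{"offset":[0.0029,0.0007,0],"spin":0},{"offset":[0.0029,0.0007,0],"spin":0}]'
python3 -c "
from h import *
p,pl=st()
for n in('top','side'): fit(n,124,pl[0]+53)
"
```

```text
clock: 17.88
eef_pos: [521.5, 143.6, 26.3]
eef_rot: [-3.139, -0.001, -2.912]
wrist_force: [-2.8, -0.8, 0.8]
finger_gap: 40.3
clock: 18.55
eef_pos: [524.3, 144.3, 26.3]
eef_rot: [-3.139, -0.001, -2.912]
wrist_force: [-0.9, 0.4, -0.9]
finger_gap: 40.3
t 18.55 tcp [524.3 144.3  26.3] plate xy [-11. 124.] jaw dir in plate 89.99 F [-0.9  0.4 -0.9] gap 40.3
   top +x [89.5 34. ] [ 92. 214.] rms 0.60 n 14 rel dir 89.20
   top -x [-3. 34.] [ -2.3 214. ] rms 4.52 n 40 rel dir 89.79
   top tab [ -3.  220.2] [ 87.  213.4] rms 0.23 n 17 rel dir -4.31
   top rear [-3.  36.6] [87.  34.3] rms 3.03 n 40 rel dir -1.46
   top line [  4.  180.2] [ 80.  172.6] rms 0.59 n 24 rel dir -5.71
   top left [-90.  185.5] [190. 182.] rms 2.76
   top face [  90.4 -130. ] [ 91.9 150. ] rms 0.28
   side +x [88.6 34. ] [ 89.8 214. ] rms 0.49 n 25 rel dir 89.64
   side -x [ 1.8 34. ] [ -2.5 214. ] rms 0.20 n 19 rel dir 91.36
   side tab [ -3.  212.7] [ 87.  209.9] rms 0.20 n 21 rel dir -1.76
   side rear [-3.  34.2] [87.  34.7] rms 0.37 n 21 rel dir 0.27
   side line [  4.  170.7] [ 80. 174.] rms 0.24 n 15 rel dir 2.49
   side left [-90.  175.9] [190.  183.9] rms 2.52
   side face [  90.1 -130. ] [ 91.1 150. ] rms 0.48
```

```bash
for i in 1 2; do python3 -m crank '[{"offset":[0.0005,0.0001,0],"spin":0},{"offset":[0.001,0.0002,0],"spin":0},{"offset":[0.0015,0.0003,0],"spin":0},{"offset":[0.0015,0.0003,0],"spin":0},{"offset":[0.0015,0.0003,0],"spin":0},{"offset":[0.0015,0.0003,0],"spin":0},{"offset":[0.0015,0.0003,0],"spin":0},{"offset":[0.0015,0.0003,0],"spin":0}]' | egrep "pos|force"; done; python3 -c "
from h import *
st()"
```

```text
eef_pos: [525.6, 144.5, 26.2]
wrist_force: [-4.0, -0.5, 0.1]
eef_pos: [525.9, 144.6, 26.0]
wrist_force: [-12.2, -2.3, 5.2]
t 19.98 tcp [525.9 144.6  26. ] plate xy [ -9.4 123.9] jaw dir in plate 89.99 F [-12.2  -2.3   5.2] gap 40.4
```

```bash
python3 -m crank '[{"offset":[-0.006,-0.0014,0],"spin":0},{"offset":[-0.0136,-0.0032,0],"spin":0},{"offset":[-0.0146,-0.0034,0.03],"spin":0},{"offset":[-0.0146,-0.0034,0.065],"spin":-7},{"offset":[-0.01,-0.02,0.065],"spin":-14},{"offset":[0,-0.04,0.065],"spin":-21},{"offset":[0.02,-0.055,0.065],"spin":-28},{"offset":[0.04,-0.07,0.065],"spin":-35}]'
python3 -c "
from h import *
p,pl=st();go(45,8,91)"
```

```text
clock: 20.65
eef_pos: [566.6, 73.8, 91.8]
eef_rot: [-3.14, -0.003, 2.754]
wrist_force: [0.4, 0.4, 0.8]
finger_gap: 40.2
t 20.65 tcp [566.6  73.8  91.8] plate xy [14.2 45.6] jaw dir in plate 54.66 F [0.4 0.4 0.8] gap 40.2
t 20.65 tcp [566.6  73.8  91.8] plate xy [14.2 45.6] jaw dir in plate 54.66 F [0.4 0.4 0.8] gap 40.2
offset m [ 0.0386 -0.0296 -0.0008]
```

```bash
python3 -m crank '[{"offset":[0.01,-0.01,0],"spin":-7},{"offset":[0.02,-0.02,0],"spin":-14},{"offset":[0.0385,-0.0295,0],"spin":-21},{"offset":[0.0385,-0.0295,0],"spin":-28},{"offset":[0.0385,-0.0295,0],"spin":-35},{"offset":[0.0385,-0.0295,0],"spin":-42},{"offset":[0.0385,-0.0295,0],"spin":-49},{"offset":[0.0385,-0.0295,0],"spin":-54.7}]'
python3 -c "
from h import *
p,pl=st()
for n in('top','side'): fit(n,124,45)
c=cam('top');crop(c,230,115,80,60,10,'pics/tc7.png')
"
```

```text
clock: 21.32
eef_pos: [605.2, 44.2, 92.0]
eef_rot: [-3.141, -0.003, 1.793]
wrist_force: [0.4, 0.4, -0.3]
finger_gap: 40.7
t 21.32 tcp [605.2  44.2  92. ] plate xy [45.   8.1] jaw dir in plate 179.59 F [ 0.4  0.4 -0.3] gap 40.7
   top +x [93.8 34. ] [ 88.5 214. ] rms 0.33 n 14 rel dir 91.70
   top -x [ 6. 34.] [-2.00e-01  2.14e+02] rms 1.67 n 33 rel dir 91.98
   top tab [  0.  213.6] [ 90.  213.4] rms 0.23 n 17 rel dir -0.08
   top rear [-0.  35.5] [90.  34.6] rms 4.63 n 40 rel dir -0.56
   top line [  7.  174.2] [ 83.  174.8] rms 0.55 n 40 rel dir 0.43
   top left [-90.  179.6] [190. 180.] rms 0.53
   top face [  90.6 -130. ] [ 90.8 150. ] rms 0.50
   side +x [90.6 34. ] [ 88.9 214. ] rms 0.95 n 38 rel dir 90.52
   side -x [ 0.4 34. ] [  1.6 214. ] rms 0.35 n 20 rel dir 89.65
   side tab [  0.  212.8] [ 90.  209.8] rms 0.42 n 32 rel dir -1.90
   side rear [ 0.  36.2] [90.  33.9] rms 0.20 n 38 rel dir -1.43
   side line [  7.  170.5] [ 83.  173.2] rms 0.66 n 27 rel dir 2.08
   side left [-90.  186.7] [190.  181.6] rms 1.14
   side face [  90.1 -130. ] [ 90. 150.] rms 0.96
```

View pics/tc7.png

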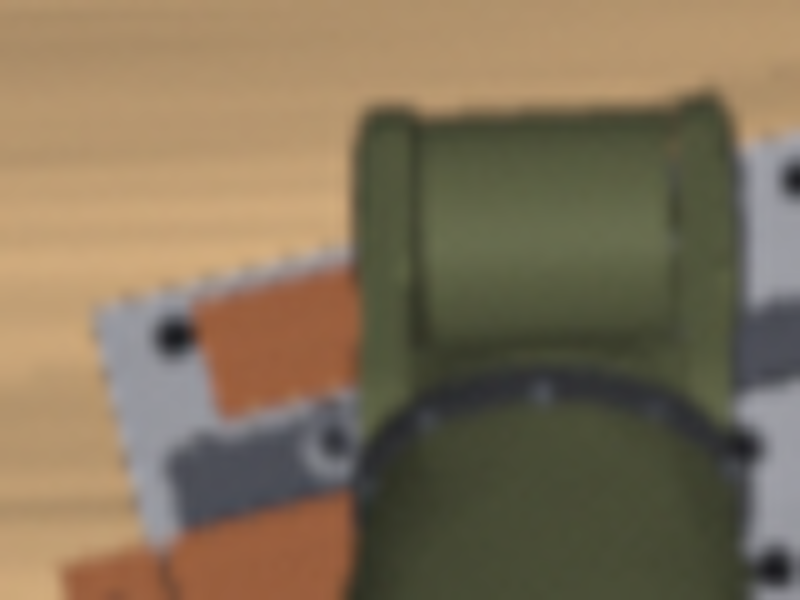

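```bash
python3 -m crank '[{"offset":[0,0,-0.015],"spin":0.4},{"offset":[0,0,-0.03],"spin":0.4},{"offset":[0,0,-0.045],"spin":0.4},{"offset":[0,0,-0.056],"spin":0.4},{"offset":[0,0,-0.061],"spin":0.4},{"offset":[0,0,-0.064],"spin":0.4},{"offset":[0,0,-0.0655],"spin":0.4},{"offset":[0,0,-0.0658],"spin":0.4}]'
python3 -c "
from h import *
go(45,27,26.2)"
```

```text
clock: 22.13
eef_pos: [605.4, 44.3, 26.6]
eef_rot: [3.142, -0.003, 1.81]
wrist_force: [0.6, 1.1, -0.0]
finger_gap: 40.3
t 22.13 tcp [605.4  44.3  26.6] plate xy [45.2  8.1] jaw dir in plate 0.55 F [ 0.6  1.1 -0. ] gap 40.3
offset m [-0.0045  0.0184 -0.0004]
```

```bash
python3 -m crank '[{"offset":[-0.0012,0.005,0],"spin":-0.5},{"offset":[-0.0024,0.01,0],"spin":-0.5},{"offset":[-0.003,0.0125,0],"spin":-0.5},{"offset":[-0.0035,0.0145,0],"spin":-0.5},{"offset":[-0.0039,0.016,0],"spin":-0.5},{"offset":[-0.0042,0.0175,0],"spin":-0.5},{"offset":[-0.0045,0.0185,0],"spin":-0.5},{"offset":[-0.0045,0.0185,0],"spin":-0.5}]'
python3 -c "
from h import *
p,pl=st()
for n in('top','side'): fit(n,129,45)
"
```

```text
clock: 22.8
eef_pos: [601.0, 62.9, 26.7]
eef_rot: [3.141, -0.003, 1.801]
wrist_force: [0.9, -1.9, 1.1]
finger_gap: 40.4
t 22.80 tcp [601.   62.9  26.7] plate xy [45.1 27.2] jaw dir in plate 0.05 F [ 0.9 -1.9  1.1] gap 40.4
   top +x [97.1 39. ] [ 85.5 219. ] rms 0.63 n 26 rel dir 93.69
   top -x [ 2.4 39. ] [  1. 219.] rms 1.06 n 19 rel dir 90.44
   top tab [  0.  217.9] [ 90.  216.5] rms 0.27 n 18 rel dir -0.89
   top rear [ 0.  39.8] [90.  39.1] rms 4.56 n 40 rel dir -0.40
   top line [  7.  179.1] [ 83.  179.4] rms 0.55 n 40 rel dir 0.24
   top left [-90.  180.1] [190.  179.9] rms 0.52
   top face [  89.3 -130. ] [ 97.6 150. ] rms 0.55
   side +x [90.8 39. ] [ 89.5 219. ] rms 0.43 n 24 rel dir 90.40
   side -x [ 1.2 39. ] [ -2.2 219. ] rms 0.16 n 29 rel dir 91.09
   side tab [  0.  217.2] [ 90.  214.5] rms 0.31 n 27 rel dir -1.67
   side rear [ 0.  41.2] [90. 39.] rms 0.19 n 30 rel dir -1.37
   side line [  7.  176.5] [ 83. 178.] rms 1.28 n 37 rel dir 1.11
   side left [-90.  179.5] [190.  180.3] rms 4.52
   side face [  85.1 -130. ] [ 93.5 150. ] rms 2.54
```

```bash
python3 -c "
from h import *
i=lambda p:xf((0,0),-PY2,np.float64(p)-PO2);X=lambda p:xf(PO2,PY2,p)
for k in range(2):
 for n in('top','side'):
  c=cam(n)
  for y in(177,179,181):
    r=edge(c,X((8,y)),X((82,y)),55,'line',5);print(n,'line',y,i(r[0]).round(2),i(r[1]).round(2),round(r[2],2),r[3],end='  ')
    r=edge(c,X((8,y+40)),X((82,y+40)),55,'g',6);print('tab',i(r[0]).round(1),i(r[1]).round(1),round(r[2],2),r[3])
  for A,B in(((100,180),(188,180)),((-90,180),(-6,180))):
   for ch in('rb','g'):
    r=edge(c,X(A),X(B),50,ch,6);print(n,'edge',ch,A[0],i(r[0]).round(2),i(r[1]).round(2),round(r[2],2),r[3])
# brightness profile across the line
for n in('top','side'):
  c=cam(n);g=c['pixels'].astype(np.float32).mean(2);s=np.arange(168,224,1.);xs=np.linspace(12,78,40)
  W=np.array([[X((x,y)) for y in s] for x in xs]).reshape(-1,2);uv=proj(c,np.c_[W,np.full(len(W),55)]).astype(np.float32)
  p=cv2.remap(g,uv[:,:1].copy(),uv[:,1:].copy(),cv2.INTER_LINEAR).reshape(40,-1).mean(0);print(n,dict(zip(s.astype(int).tolist(),p.round(0).astype(int).tolist())))
"
```

```text
top line 177 [  8.  179.1] [ 82.   179.35] 0.52 40  tab [  8.  219.4] [ 82.  218.6] 0.34 29
top line 179 [  8.   179.11] [ 82.   179.36] 0.54 40  tab [  8.  219.4] [ 82.  218.6] 0.34 29
top line 181 [  8.   179.09] [ 82.   179.35] 0.55 40  tab [  8.  219.4] [ 82.  218.6] 0.34 29
top edge rb 100 [100.   179.78] [188.   179.94] 0.34 30
top edge g 100 [100.   178.12] [188.   182.99] 0.54 23
top edge rb -90 [-90.   179.65] [ -6.   180.08] 0.53 37
top edge g -90 [-90.   175.73] [ -6.   180.67] 0.3 18
side line 177 [  8.   174.72] [ 82.   179.23] 0.29 19  tab [  8.  220.9] [ 82.  219.9] 0.18 39
side line 179 [  8.   175.36] [ 82.   179.09] 0.24 19  tab [  8.  221.3] [ 82.  219.8] 0.23 36
side line 181 [  8.   176.95] [ 82.   178.42] 0.21 25  tab [  8.  221.3] [ 82.  219.8] 0.23 35
side edge rb 100 [100.   179.87] [188.   184.26] 0.61 19
side edge g 100 [100.   180.07] [188.   178.79] 1.85 40
side edge rb -90 [-90.   180.29] [ -6.   181.61] 3.12 40
side edge g -90 [-90.   180.12] [ -6.   180.88] 1.84 40
top line 177 [  8.   179.11] [ 82.   179.37] 0.52 40  tab [  8. 219.] [ 82.  218.5] 0.41
[... 1274 characters left out ...]
: 98, 206: 100, 207: 101, 208: 102, 209: 102, 210: 103, 211: 103, 212: 103, 213: 104, 214: 105, 215: 108, 216: 112, 217: 117, 218: 123, 219: 131, 220: 138, 221: 145, 222: 150, 223: 153}
side {168: 91, 169: 90, 170: 89, 171: 88, 172: 87, 173: 86, 174: 85, 175: 84, 176: 83, 177: 83, 178: 84, 179: 84, 180: 84, 181: 85, 182: 86, 183: 87, 184: 88, 185: 89, 186: 90, 187: 90, 188: 91, 189: 91, 190: 91, 191: 90, 192: 90, 193: 90, 194: 89, 195: 89, 196: 88, 197: 88, 198: 88, 199: 88, 200: 88, 201: 88, 202: 89, 203: 89, 204: 90, 205: 90, 206: 91, 207: 91, 208: 91, 209: 91, 210: 91, 211: 91, 212: 91, 213: 91, 214: 91, 215: 92, 216: 93, 217: 96, 218: 99, 219: 103, 220: 107, 221: 111, 222: 116, 223: 120}
```

```bash
python3 -m crank '[{"offset":[-0.0001,0.0003,0],"spin":0},{"offset":[-0.0001,0.0006,0],"spin":0},{"offset":[-0.0002,0.0008,0],"spin":0},{"offset":[-0.0002,0.0008,0],"spin":0},{"offset":[-0.0002,0.0008,0],"spin":0},{"offset":[-0.0002,0.0008,0],"spin":0},{"offset":[-0.0002,0.0008,0],"spin":0},{"offset":[-0.0002,0.0008,0],"spin":0}]'
python3 -m crank '[{"offset":[0.0012,-0.005,0],"spin":0},{"offset":[0.0036,-0.0156,0],"spin":0},{"offset":[0.0055,-0.0234,0.02],"spin":0},{"offset":[0.0055,-0.0234,0.06],"spin":0},{"offset":[0.015,-0.06,0.1],"spin":0},{"offset":[0.015,-0.1,0.12],"spin":0},{"offset":[0,-0.14,0.12],"spin":0},{"offset":[-0.02,-0.18,0.12],"spin":0}]'
python3 -m crank '[{"offset":[-0.04,-0.04,0],"spin":0},{"offset":[-0.07,-0.08,0],"spin":0},{"offset":[-0.1,-0.12,0],"spin":0},{"offset":[-0.12,-0.15,0],"spin":0},{"offset":[-0.14,-0.18,0],"spin":0},{"offset":[-0.15,-0.21,0],"spin":0},{"offset":[-0.16,-0.23,0],"spin":0},{"offset":[-0.16,-0.23,0],"spin":0}]'
python3 -c "
from h import *
st()
for n in('top','side'): fit(n,130,45)
c=cam('top');crop(c,230,115,130,120,5,'pics/tc8.png')
i=lambda p:xf((0,0),-PY2,np.float64(p)-PO2);X=lambda p:xf(PO2,PY2,p)
for A,B in(((100,180),(188,180)),((-90,180),(-6,180))):
    r=edge(c,X(A),X(B),50,'rb',6);print('edge',A[0],i(r[0]).round(2),i(r[1]).round(2),round(r[2],2),r[3])
"
```

```text
clock: 23.87
eef_pos: [600.6, 63.6, 26.5]
eef_rot: [-3.141, -0.003, 1.801]
wrist_force: [0.7, -2.8, -0.7]
finger_gap: 40.4
clock: 24.53
eef_pos: [588.2, -103.4, 147.8]
eef_rot: [3.139, -0.001, 1.802]
wrist_force: [0.3, -0.9, -0.3]
finger_gap: 40.6
clock: 25.2
eef_pos: [425.2, -338.2, 147.8]
eef_rot: [3.139, -0.001, 1.797]
wrist_force: [-0.5, 0.0, -0.6]
finger_gap: 40.5
t 25.20 tcp [ 425.2 -338.2  147.8] plate xy [-217.2 -323.4] jaw dir in plate 179.80 F [-0.5  0.  -0.6] gap 40.5
   top +x [91. 40.] [ 88.5 220. ] rms 0.40 n 22 rel dir 90.79
   top -x [-0.3 40. ] [-1.0e-01  2.2e+02] rms 0.75 n 36 rel dir 89.93
   top tab [  0.  219.2] [ 90.  217.9] rms 0.46 n 24 rel dir -0.83
   top rear [ 0.  39.9] [90. 41.] rms 0.50 n 27 rel dir 0.68
   top line [  7.  179.8] [ 83.  180.1] rms 0.50 n 40 rel dir 0.20
   top left [-90.  179.8] [190. 180.] rms 0.51
   top face [  90.3 -130. ] [ 91.9 150. ] rms 0.25
   side +x [91.2 40. ] [ 88.1 220. ] rms 0.57 n 25 rel dir 91.01
   side -x [ 0.2 40. ] [  0.9 220. ] rms 0.46 n 24 rel dir 89.77
   side tab [  0. 217.] [ 90.  215.6] rms 0.25 n 23 rel dir -0.91
   side rear [ 0.  41.4] [90.  39.1] rms 0.18 n 39 rel dir -1.44
   side line [  7. 178.] [ 83. 179.] rms 0.33 n 17 rel dir 0.72
   side left [-90.  184.2] [190.  176.1] rms 2.12
   side face [  90.7 -130. ] [ 89.7 150. ] rms 0.80
edge 100 [100.   179.85] [188.   179.71] 0.45 36
edge -90 [-90.   179.64] [ -6.   180.05] 0.53 38
```

View pics/tc8.png

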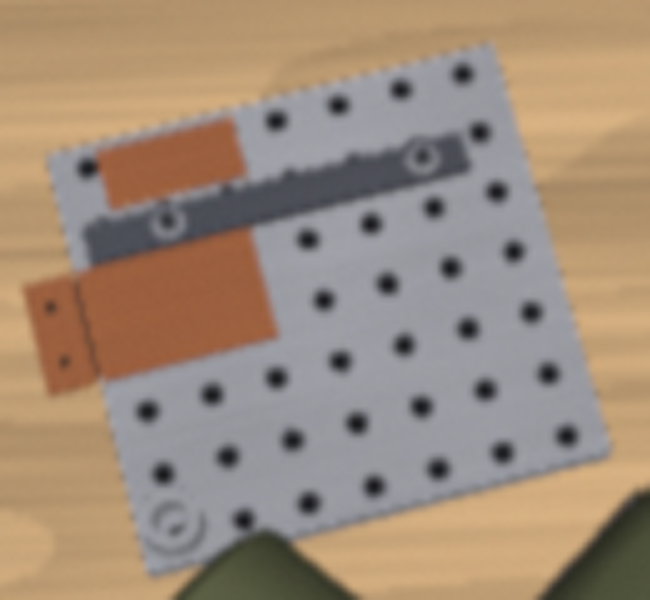

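```bash
python3 -m crank '[{"offset":[0,0.04,0],"spin":7},{"offset":[0,0.08,0],"spin":14},{"offset":[0.005,0.12,0],"spin":21},{"offset":[0.01,0.16,0],"spin":28},{"offset":[0.02,0.2,0],"spin":35},{"offset":[0.03,0.24,0],"spin":42},{"offset":[0.04,0.28,0],"spin":49},{"offset":[0.05,0.31,0],"spin":56}]'
python3 -c "
from h import *
go(-28,130,92)"
```

```text
clock: 26.02
eef_pos: [477.9, -19.4, 148.0]
eef_rot: [3.138, -0.002, 2.787]
wrist_force: [-0.2, -1.0, 0.7]
finger_gap: 40.1
t 26.02 tcp [477.9 -19.4 148. ] plate xy [-93.4 -24.9] jaw dir in plate 56.53 F [-0.2 -1.   0.7] gap 40.1
offset m [ 0.0285  0.1657 -0.056 ]
```

```bash
python3 -m crank '[{"offset":[0.006,0.035,0],"spin":7},{"offset":[0.012,0.07,0],"spin":14},{"offset":[0.018,0.105,0],"spin":21},{"offset":[0.024,0.14,0],"spin":28},{"offset":[0.0285,0.1657,0],"spin":33.4},{"offset":[0.0285,0.1657,-0.02],"spin":33.4},{"offset":[0.0285,0.1657,-0.05],"spin":33.4},{"offset":[0.0285,0.1657,-0.056],"spin":33.4}]'
python3 -c "
from h import *
go(-28,130,26.3)"
```

```text
clock: 26.68
eef_pos: [504.0, 147.5, 88.2]
eef_rot: [3.138, -0.007, -2.91]
wrist_force: [-0.4, -0.6, -0.3]
finger_gap: 40.3
t 26.68 tcp [504.  147.5  88.2] plate xy [-30.  131.7] jaw dir in plate 90.10 F [-0.4 -0.6 -0.3] gap 40.3
offset m [ 0.0024 -0.0012 -0.0619]
```

```bash
python3 -m crank '[{"offset":[0.002,-0.001,-0.015],"spin":-0.1},{"offset":[0.002,-0.001,-0.03],"spin":-0.1},{"offset":[0.002,-0.001,-0.045],"spin":-0.1},{"offset":[0.002,-0.001,-0.054],"spin":-0.1},{"offset":[0.002,-0.001,-0.059],"spin":-0.1},{"offset":[0.002,-0.001,-0.061],"spin":-0.1},{"offset":[0.002,-0.001,-0.0615],"spin":-0.1},{"offset":[0.002,-0.001,-0.0615],"spin":-0.1}]'
python3 -c "
from h import *
go(-11,130.5,26.3)"
```

```text
clock: 27.35
eef_pos: [506.3, 146.6, 27.4]
eef_rot: [3.138, -0.006, -2.912]
wrist_force: [-0.9, -1.1, -0.3]
finger_gap: 40.2
t 27.35 tcp [506.3 146.6  27.4] plate xy [-28.  130.3] jaw dir in plate 90.00 F [-0.9 -1.1 -0.3] gap 40.2
offset m [ 0.0165  0.0041 -0.0011]
```

```bash
python3 -m crank '[{"offset":[0.003,0.0007,-0.0008],"spin":0},{"offset":[0.006,0.0014,-0.0008],"spin":0},{"offset":[0.009,0.0021,-0.0008],"spin":0},{"offset":[0.012,0.0028,-0.0008],"spin":0},{"offset":[0.0145,0.0034,-0.0008],"spin":0},{"offset":[0.0165,0.0039,-0.0008],"spin":0},{"offset":[0.0165,0.0039,-0.0008],"spin":0},{"offset":[0.0165,0.0039,-0.0008],"spin":0}]'|egrep "pos|for"
for i in 1 2; do python3 -m crank '[{"offset":[0.0003,0.0001,0],"spin":0},{"offset":[0.0006,0.0001,0],"spin":0},{"offset":[0.001,0.0002,0],"spin":0},{"offset":[0.001,0.0002,0],"spin":0},{"offset":[0.001,0.0002,0],"spin":0},{"offset":[0.001,0.0002,0],"spin":0},{"offset":[0.001,0.0002,0],"spin":0},{"offset":[0.001,0.0002,0],"spin":0}]' | egrep "pos|force"; done; python3 -c "
from h import *
st()"
```

```text
eef_pos: [522.8, 150.5, 26.6]
wrist_force: [-0.7, 0.1, 0.4]
eef_pos: [523.7, 150.7, 26.5]
wrist_force: [-2.5, -0.5, 1.2]
eef_pos: [524.1, 150.8, 26.4]
wrist_force: [-6.7, -1.0, 3.4]
t 29.35 tcp [524.1 150.8  26.4] plate xy [ -9.7 130.3] jaw dir in plate 90.00 F [-6.7 -1.   3.4] gap 40.5
```

```bash
python3 -m crank '[{"offset":[-0.004,-0.001,0],"spin":0},{"offset":[-0.0146,-0.0034,0],"spin":0},{"offset":[-0.0175,-0.0041,0.02],"spin":0},{"offset":[-0.0175,-0.0041,0.06],"spin":0},{"offset":[-0.02,-0.03,0.09],"spin":0},{"offset":[-0.03,-0.07,0.12],"spin":0},{"offset":[-0.04,-0.11,0.12],"spin":0},{"offset":[-0.05,-0.15,0.12],"spin":0}]'
python3 -m crank '[{"offset":[-0.005,-0.04,0],"spin":0},{"offset":[-0.01,-0.08,0],"spin":0},{"offset":[-0.015,-0.12,0],"spin":0},{"offset":[-0.02,-0.16,0],"spin":0},{"offset":[-0.03,-0.2,0],"spin":0},{"offset":[-0.04,-0.24,0],"spin":0},{"offset":[-0.05,-0.27,0],"spin":0},{"offset":[-0.05,-0.27,0],"spin":0}]'
python3 -c "
from h import *
st()
for n in('top','side'):
  fit(n,130,45);c=cam(n)
  for o in('collar','offcut'): print(n,o,[np.round(d['location'],1).tolist() for d in manip.search_frame(c,o)][:2])
"
```

```text
clock: 30.02
eef_pos: [476.2, 6.4, 148.3]
eef_rot: [3.139, -0.004, -2.911]
wrist_force: [1.0, 0.5, 0.2]
finger_gap: 40.2
clock: 30.68
eef_pos: [424.7, -268.0, 148.3]
eef_rot: [3.141, -0.003, -2.915]
wrist_force: [-0.2, 0.4, -1.1]
finger_gap: 40.7
t 30.68 tcp [ 424.7 -268.   148.3] plate xy [-201.8 -254.9] jaw dir in plate 89.84 F [-0.2  0.4 -1.1] gap 40.7
   top +x [91.6 40. ] [ 89.4 220. ] rms 0.62 n 27 rel dir 90.70
   top -x [ 0.1 40. ] [  0.7 220. ] rms 0.64 n 35 rel dir 89.81
   top tab [  0.  218.7] [ 90.  216.9] rms 0.52 n 29 rel dir -1.17
   top rear [ 0.  40.2] [90.  40.7] rms 0.73 n 39 rel dir 0.35
   top line [  7.  179.8] [ 83.  180.1] rms 0.53 n 40 rel dir 0.27
   top left [-90.  179.9] [190.  179.6] rms 0.36
   top face [  90.2 -130. ] [ 92.2 150. ] rms 0.27
top collar [[407.7, 142.9, 89.7]]
top offcut [[695.9, 144.6, 55.9]]
   side +x [91. 40.] [ 89.4 220. ] rms 0.24 n 16 rel dir 90.53
   side -x [ 0.3 40. ] [  1.9 220. ] rms 0.30 n 19 rel dir 89.48
   side tab [  0.  217.1] [ 90. 215.] rms 0.24 n 25 rel dir -1.33
   side rear [ 0.  41.3] [90.  39.1] rms 0.18 n 40 rel dir -1.42
   side line [  7. 178.] [ 83.  177.8] rms 1.31 n 40 rel dir -0.21
   side left [-90.  187.9] [190.  171.6] rms 0.89
   side face [  90.5 -130. ] [ 89.8 150. ] rms 0.52
side collar [[406.1, 156.8, 77.4]]
side offcut [[697.8, 148.7, 55.3], [567.7, 23.9, 51.3]]
```

Strip seated against the bar, line at 179.9 against the edge at 179.8; the re-seat closed about 0.5 mm.

```bash
python3 -c "
from cell import manip
print(manip.sign_off())"
```

```text
the job is handed in; nothing more can be done
None
```

The strip lies flat with its long side against the stop bar and its bend line over the plate's left-hand edge. The tab hangs over, and I handed the job in at about 31 s.

**How it went:** I pushed the strip left from its rear end with two fingertips. I then pushed it against the stop bar, nudged it along the bar and pressed it lightly against the bar again. One sweep moved nothing: the open fingertips sit about 25 mm higher than the reported tool point, so they passed over the strip. I found the right height by a light touch on the plate (about 10 N).

**Last checks:**
- **Bend line:** the top camera puts it at plate y 179.8 to 180.1 mm, with the edge at 179.6 to 179.9 mm.
- **Stop bar:** the strip's robot-side long side lies at plate x 0.1 to 0.7 mm, so its other long side is at about 90 mm, where the bar face is. It is within about 0.3° of parallel to the bar. Contact was felt at about 7 N on the last push.
- **Other pieces:** the collar and the offcut measured where they were at the start. I did not measure the bench tools again; the arm did not go near them low down.

**Checks that disagreed:** the side camera's noisier reading puts the bend line about 2 mm short of the edge, at about 178 mm. Its reading of the strip's rear end agrees with the top camera. I went by the top camera because it sees the line and the edge clearly in one picture.

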